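# Close a row of snap-cap tubes

### The job

Five sample tubes stand in the aluminium block with their hinged snap caps open: starting at the end that the backs of the caps face, run the fingertips lightly along the row so that one cap after another folds over, and leave all five fully shut. Touch the caps only from their backs, never on the inside with the sealing plug, and do not bend a cap backward. Grasp and lift nothing: the tubes stay seated in the block, the block stays where it stands, and the things round it are left alone.

Things in the scene. Friction and masses are not known exactly. Their poses are not given: they have to be found in the camera images.
- tube_block: Loose aluminium cooling block, 56 x 184 x 45 mm, 1.2 to 1.8 kg, on a rubber foot. Origin: centre of its underside, on the bench; y axis along the row, z up. Five plastic 5 ml tubes with attached snap caps stand in it at x = 0, y = +60, +30, 0, -30, -60 mm (tube 1 to 5). All hinges are on the tubes' +y side, so the backs of the open caps face the +y end, where tube 1 is.
- hinge1 (a point): Middle of the hinge of cap 1: on the +y side of tube 1 (block's y), 12.5 mm from the tube's axis, 60 mm above the bench. The open cap stands up from here to about 87 mm above the bench, its outer face (the back) toward the block's +y, its inside toward -y. Only about 20 mm lie free between one open cap and the next.
- hinge5 (a point): Middle of the hinge of cap 5: on the +y side of tube 5 (block's y), 12.5 mm from the tube's axis, 60 mm above the bench. The open cap stands up from here to about 87 mm above the bench, its outer face (the back) toward the block's +y, its inside toward -y. Only about 20 mm lie free between one open cap and the next.
- cap1 (a joint): Cap 1, rad: 0 shut, about 1.6 upright, more is bent back to the block's +y. Stiff living hinge, no spring (0.01 N m): it stays where left, 2 to 5 N fold it. Shut, it is a disc 22 mm across flat on the rim, its back 61 mm above the bench; along its middle a ramped rib, 11 mm wide, rises to a thumb lip 27 mm from the hinge, 63 mm above the bench.
- cap2 (a joint): Cap 2, rad: 0 shut, about 1.6 upright, more is bent back to the block's +y. Stiff living hinge, no spring (0.01 N m): it stays where left, 2 to 5 N fold it. Shut, it is a disc 22 mm across flat on the rim, its back 61 mm above the bench; along its middle a ramped rib, 11 mm wide, rises to a thumb lip 27 mm from the hinge, 63 mm above the bench.
- cap3 (a joint): Cap 3, rad: 0 shut, about 1.6 upright, more is bent back to the block's +y. Stiff living hinge, no spring (0.01 N m): it stays where left, 2 to 5 N fold it. Shut, it is a disc 22 mm across flat on the rim, its back 61 mm above the bench; along its middle a ramped rib, 11 mm wide, rises to a thumb lip 27 mm from the hinge, 63 mm above the bench.
- cap4 (a joint): Cap 4, rad: 0 shut, about 1.6 upright, more is bent back to the block's +y. Stiff living hinge, no spring (0.01 N m): it stays where left, 2 to 5 N fold it. Shut, it is a disc 22 mm across flat on the rim, its back 61 mm above the bench; along its middle a ramped rib, 11 mm wide, rises to a thumb lip 27 mm from the hinge, 63 mm above the bench.
- cap5 (a joint): Cap 5, rad: 0 shut, about 1.6 upright, more is bent back to the block's +y. Stiff living hinge, no spring (0.01 N m): it stays where left, 2 to 5 N fold it. Shut, it is a disc 22 mm across flat on the rim, its back 61 mm above the bench; along its middle a ramped rib, 11 mm wide, rises to a thumb lip 27 mm from the hinge, 63 mm above the bench.
- tube1 (a joint): Height in m of tube 1 above its seat in the block: 0 seated; it can be drawn out upward against light friction (3 N) and should stay at 0. Its round rim, 21 mm across, stands 14 mm above the block's top, 59 mm above the bench.
- tube2 (a joint): Height in m of tube 2 above its seat in the block: 0 seated; it can be drawn out upward against light friction (3 N) and should stay at 0. Its round rim, 21 mm across, stands 14 mm above the block's top, 59 mm above the bench.
- tube3 (a joint): Height in m of tube 3 above its seat in the block: 0 seated; it can be drawn out upward against light friction (3 N) and should stay at 0. Its round rim, 21 mm across, stands 14 mm above the block's top, 59 mm above the bench.
- tube4 (a joint): Height in m of tube 4 above its seat in the block: 0 seated; it can be drawn out upward against light friction (3 N) and should stay at 0. Its round rim, 21 mm across, stands 14 mm above the block's top, 59 mm above the bench.
- tube5 (a joint): Height in m of tube 5 above its seat in the block: 0 seated; it can be drawn out upward against light friction (3 N) and should stay at 0. Its round rim, 21 mm across, stands 14 mm above the block's top, 59 mm above the bench.
- plug1: Sealing plug of cap 1: a ring 16 mm across and 6.5 mm deep on the cap's inside, which enters the tube's mouth. Origin: centre of the ring where it meets the cap disc, 12.5 mm from the hinge; z axis points out through the cap's back. The clean part, not to be touched by the fingers.
- plug2: Sealing plug of cap 2: a ring 16 mm across and 6.5 mm deep on the cap's inside, which enters the tube's mouth. Origin: centre of the ring where it meets the cap disc, 12.5 mm from the hinge; z axis points out through the cap's back. The clean part, not to be touched by the fingers.
- plug3: Sealing plug of cap 3: a ring 16 mm across and 6.5 mm deep on the cap's inside, which enters the tube's mouth. Origin: centre of the ring where it meets the cap disc, 12.5 mm from the hinge; z axis points out through the cap's back. The clean part, not to be touched by the fingers.
- plug4: Sealing plug of cap 4: a ring 16 mm across and 6.5 mm deep on the cap's inside, which enters the tube's mouth. Origin: centre of the ring where it meets the cap disc, 12.5 mm from the hinge; z axis points out through the cap's back. The clean part, not to be touched by the fingers.
- plug5: Sealing plug of cap 5: a ring 16 mm across and 6.5 mm deep on the cap's inside, which enters the tube's mouth. Origin: centre of the ring where it meets the cap disc, 12.5 mm from the hinge; z axis points out through the cap's back. The clean part, not to be touched by the fingers.
- pipette: Hand pipette lying on the bench behind the block, 28 x 287 x 46 mm, loose. Origin: centre of its underside. Bystander.
- vial_a: Small white bottle with a wide cap, 25 mm across, 46 mm high, loose, to the left of the work. Origin: centre of its underside. Bystander.
- vial_b: A second such bottle, the same size, loose, beside it. Origin: centre of its underside. Bystander.
- amber_bottle: Brown bottle 33 mm across, 62 mm high, loose, to the right of the work. Origin: centre of its underside. Bystander. Behind it stands the large fixed analyser, 0.53 m high: its near left corner is at about x = 0.47, y = 0.06 m from the robot base, so go round it, not across it.

How it is judged (in metres and radians):
On the way, in this order (a step that is already met when the one before it is completed fails the run):
1. cap 1 is folded over onto its tube (within 0.5 rad of shut) (value of joint cap1 below 0.5 rad), for 0.05 s.
2. cap 2 is folded over onto its tube (within 0.5 rad of shut) (value of joint cap2 below 0.5 rad), for 0.05 s.
3. cap 3 is folded over onto its tube (within 0.5 rad of shut) (value of joint cap3 below 0.5 rad), for 0.05 s.
4. cap 4 is folded over onto its tube (within 0.5 rad of shut) (value of joint cap4 below 0.5 rad), for 0.05 s.
5. cap 5 is folded over onto its tube (within 0.5 rad of shut) (value of joint cap5 below 0.5 rad), for 0.05 s.
At the end, for the whole second after the job is handed in: All five caps are shut (each within 0.10 rad, under 3 mm at the lip), all tubes are seated in the block (within 4 mm), and the block stands flat and at rest within 20 mm of where it stood (value of joint each of cap1, cap2, cap3, cap4, cap5 below 0.1 rad and value of joint each of tube1, tube2, tube3, tube4, tube5 below 0.004 m and distance of tube_block from where it was at the start of the episode below 0.02 m and angle between tube_block's own z axis and vertical below 0.05 rad and linear speed of tube_block below 0.01 m/s); the robot touches nothing.
It fails at once if the fingers touch the inside of a cap (its sealing plug) (contact force between the fingers and plug1 above 0.3 N or contact force between the fingers and plug2 above 0.3 N or contact force between the fingers and plug3 above 0.3 N or contact force between the fingers and plug4 above 0.3 N or contact force between the fingers and plug5 above 0.3 N).
It fails at once if a cap is bent backward past 2.3 rad (value of joint any of cap1, cap2, cap3, cap4, cap5 above 2.3 rad).
It fails at once if a tube is drawn more than 6 mm out of the block, or the block is lifted more than 6 mm, tipped, or shoved more than 20 mm (value of joint any of tube1, tube2, tube3, tube4, tube5 above 0.006 m or height (world z) of tube_block above 0.006 m or angle between tube_block's own z axis and vertical above 0.15 rad or distance of tube_block from where it was at the start of the episode above 0.02 m).
It fails at once if the fingers press on the block or tubes with more than 40 N (contact force between the fingers and tube_block above 40 N).
It fails at once if a bystander (pipette or bottle) is moved more than 15 mm (distance of any of pipette, vial_a, vial_b, amber_bottle from where it was at the start of the episode above 0.015 m).
It also fails if it takes over 45 s, if anything falls off the work surface, if the arm or the gripper's body presses on something with over 40 N, if the wrist force passes 120 N, or if a joint passes its speed limit or range.

### The arm

A 6-joint arm with a two-finger parallel gripper is mounted at the origin on a cart in front of the work surface, level with it; the furniture and walls round the work are solid. World frame = base frame: x ahead of the robot, y to its left, z up, the work surface at z = 0. Lengths are in mm, angles in rad, forces in N, time in s.
With the tool pointing down it reaches from about 275 to 1000 mm from the base axis. Payload 8.4 kg.
Tool frame: the origin (TCP) lies on the centre line of the jaws, within the pads' length; the fingertips stand 14 mm ahead of it and the grasp point (between the pads) lies 5 mm behind it; z points along the fingers, y is the line along which they close (so a half turn about z gives the same grasp; the last joint's range is limited). The gripper opens to 85 mm and grips with 20 to 120 N. Pads are 22 mm wide; open, the fingers measure 114 mm over their backs; the gripper's body (76 mm by 85 mm) begins 54 mm behind the grasp point. The pads swing forward as they close: fully open they stand 13 mm farther back than shut.
Start: joints at [-1.147, 0.353, 1.633, -0, 1.155, -0.002], TCP at [258.155, -569.196, 245.281] pointing down, gripper open.
Joint ranges: [-2.63, 2.63], [-0.92, 2.1], [0.06, 2.66], [-1.3, 4.44], [0, 2.69], [-3.02, 3.02]. Speed limits (rad/s): [2.22, 2.22, 2.79, 3.14, 3.14, 3.14].

### API

Orientations are given as [roll, pitch, yaw] about the fixed x, y, z axes, in that order (R = Rz(yaw) Ry(pitch) Rx(roll)).
In Python, from rig import r gives the robot as it stands.
- The arm moves only by the tool step_arm, never from a script. Its argument "plan" is text: rows parted by semicolons, each of 7 numbers parted by spaces: the turn, a rotation vector about the world's x, y, z in degrees, then the shift along the world's x, y, z in mm, then the closure in counts, from 0 (fully open) to 255 (shut). In form: rx ry rz x y z hand; .... A call has 1 to 8 rows; each row is the pose to reach, as a shift and turn from the pose commanded when the call began; what a row does not reach only later rows make up. A row lasts 1/10 s, in which the tool goes at most 50 mm and 8.59 degrees, less where a joint would pass 70% of its speed; a pose out of reach is approached as far as the arm can. A call with a gripper value outside its range is refused whole. The fingers move at their own pace and stop on an object; "force" is the grip in N (left out, the last holds). Time passes only in rows, so rows that repeat a pose let the fingers close. It gives the time, the measured TCP pose, the force, the opening and the grip force at its end, in the units of the state.
- r.sense(): the state, without advancing time (a new reading comes with each control period).
- r.grab_frame(name): name is "side" or "top" or "wrist"; returns (picture, depth): 420x560x3 uint8, red, green, blue; 420x560 float32, mm along the optical axis (not along the pixel's ray), 0 where there is no reading.
- r.get_calibration(name): a dict with "K" (3x3 intrinsics, pixels), "k1" (the pictures are not rectified: a ray, as slopes to the right and down, at radius r is drawn at 1 + k1 r^2 times it, then the intrinsics apply), "world_from_camera" (4x4, takes a point from camera to world coordinates). Camera axes: x right, y down, z forward; pixel columns grow to the right and rows downward; lengths in mm; the calibration is good to about 2 mm. A picture is of the moment at which its call begins: read the wrist's pose just before it. get_calibration takes no time and is no camera call; for the wrist camera it gives the pose at the moment of the call.
- r.sign_off(): hands the job in; it is judged then, once.
The state is a dict: "clock": time; "qpos": joint angles; "qvel": joint speeds; "joint_efforts": joint torques, N m; "eef_pos": TCP position; "tcp_rot": TCP orientation; "contact_force": force on the tool from outside, world axes, zero at the start; "wrist_torque": the same for the moment, N m; "opening": opening from 0.0 (shut) to 1.0 (fully open); "grasp_force": force on a finger pad.
Only numpy, scipy, OpenCV 4.12 (cv2) and the standard library are available. Lean on these libraries where they do the work, as an engineer would, in place of code of your own. Each camera call takes 0.05 s, during which the arm holds its last target. There are 200 camera calls.

## Working session

There is one attempt and no reset: what is moved stays moved. The work goes in short steps, Python scripts to look and compute and a tool call to move; the robot and the scene stay as the last step left them, time stands still between calls to the robot, and variables do not carry over. Pictures are saved under pics/ and viewed, at most 10 in all, crops included, and the job is handed in when it is done.

Besides the shell and the picture viewer there is one more tool, called after ">>>" as name(argument=value, ...), one argument or row to a line, values as JSON. step_arm: Moves the arm, as the interface text tells. Its arguments: {"type":"object","properties":{"plan":{"type":"string"},"force":{"type":"number"}},"required":["plan"]}

```bash
mkdir -p pics
cat > h.py <<'E'
import numpy as np, cv2
from rig import r
def save(n,f):
    c=r.get_calibration(n); p,d=r.grab_frame(n)
    cv2.imwrite(f"pics/{f}.png",p[:,:,::-1]); np.savez(f"pics/{f}.npz",p=p,d=d,K=c["K"],k1=c["k1"],T=c["world_from_camera"])
def cloud(f):
    z=np.load(f"pics/{f}.npz"); d=z["d"]; v,u=np.mgrid[:420,:560]
    K=z["K"]; pts=np.stack([u,v],-1).reshape(-1,1,2).astype(float)
    n=cv2.undistortPoints(pts,K,np.array([float(z["k1"]),0,0,0])).reshape(420,560,2)
    P=np.dstack([n*d[...,None],d,np.ones_like(d)])@np.array(z["T"]).T
    P=P[...,:3]; P[d==0]=np.nan; return P
E
python3 - <<'E'
from h import *
save("top","top0"); save("side","side0")
a=np.load("pics/top0.npz")["p"];b=np.load("pics/side0.npz")["p"]
cv2.imwrite("pics/both.png",cv2.resize(np.vstack([a,b])[:,:,::-1],None,fx=.71,fy=.71))
print(r.get_calibration("top")["world_from_camera"],r.get_calibration("side")["world_from_camera"],r.sense())
E
```

```text
[[ 6.59046673e-04 -9.80335588e-01  1.97336518e-01  3.49885151e+02]
 [-9.99882367e-01 -3.66995039e-03 -1.48923973e-02  3.04013303e+02]
 [ 1.53237623e-02 -1.97303490e-01 -9.80222687e-01  1.04873471e+03]
 [ 0.00000000e+00  0.00000000e+00  0.00000000e+00  1.00000000e+00]] [[-9.92243774e-01 -3.27403560e-02  1.19918148e-01  4.22154684e+02]
 [-1.21846486e-01  4.47164938e-01 -8.86113397e-01  1.05083736e+03]
 [-2.46115232e-02 -8.93852106e-01 -4.47685923e-01  4.49612086e+02]
 [ 0.00000000e+00  0.00000000e+00  0.00000000e+00  1.00000000e+00]] {'clock': 0.1, 'qpos': array([-1.14739119e+00,  3.53605148e-01,  1.63406806e+00, -1.49331804e-05,
        1.15518969e+00, -2.43689502e-03]), 'qvel': array([-0.00152241, -0.00276834, -0.00124845, -0.00142519, -0.00055042,
       -0.00033643]), 'joint_efforts': array([ 1.25537554e-03, -6.06356692e+01, -3.42820323e+01,  1.97624622e-04,
        3.93130467e-03, -1.41607072e-05]), 'eef_pos': array([ 257.9851725 , -568.8170872 ,  244.61678723]), 'tcp_rot': array([-3.14032238e+00,  1.05587775e-05,  4.25848075e-01]), 'contact_force': array([-0.18864254,  0.0819357 ,  0.06078037]), 'wrist_torque': array([-0.03250556, -0.02223469, -0.00835774]), 'grasp_force': 0.0, 'opening': 0.9995773166984364}
```

View pics/top0.png

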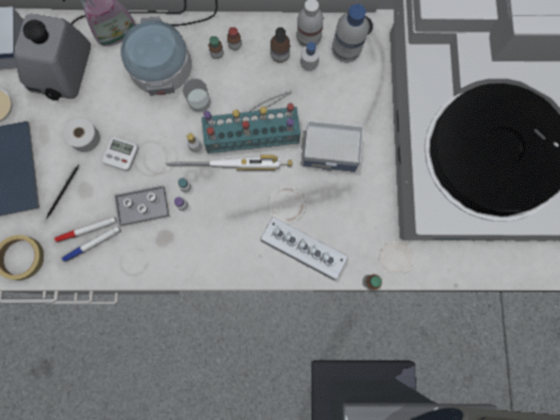

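View pics/side0.png

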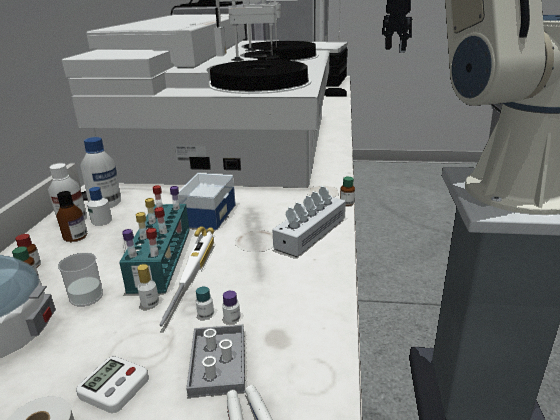

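Top view: the block is centred near pixel (304,248), tilted about 27°. The amber bottle is at (373,282), the pipette at (230,163) and the vials at (183,185) and (180,203). In the side view the caps stand up at (290–340, 195–215). Next I fit the block's pose from depth.

Run:
```python
from h import *
for f,(u0,u1,v0,v1) in {"top0":(255,352,212,282),"side0":(262,355,180,262)}.items():
    P=cloud(f)[v0:v1,u0:u1].reshape(-1,3); z=P[:,2]
    print(f,"bench z",np.nanmedian(z[np.abs(z)<12]))
    m=(z>41)&(z<50); Q=P[m]; print(m.sum(), np.median(Q[:,2]))
    rect=cv2.minAreaRect(Q[:,:2].astype(np.float32)); print(rect)
    m=(z>63)&(z<95); Q=P[m]; c=Q.mean(0); print("caps",m.sum(),c,z[m].max())
    w,V=np.linalg.eigh(np.cov(Q[:,:2].T)); a=V[:,1]*np.sign(V[1,1]); print("axis",a,np.degrees(np.arctan2(a[1],a[0])))
    s=(Q-c)[:,:2]@a; print(np.histogram(s,bins=np.arange(-100,100,5)))
P=cloud("top0")
for n,u,v in (("amber",373,282),("v",183,185),("v",180,203),("pip",285,163)): print(n,P[v,u])
im=[cv2.resize(np.load(f"pics/{f}.npz")["p"][v:v+80,u:u+110,::-1],None,fx=5,fy=5,interpolation=2)[:300] for f,u,v in (("top0",250,218),("side0",262,180))]
im=[cv2.resize(np.load(f"pics/{f}.npz")["p"][v:v+60,u:u+110,::-1],None,fx=5,fy=5,interpolation=2) for f,u,v in (("top0",250,218),("side0",262,180))]
cv2.imwrite("pics/crop.png",np.vstack(im))
```

```text
top0 bench z 0.6806690979192354
1859 45.71481430229767
((476.38958740234375, 243.54922485351562), (183.59384155273438, 56.47750473022461), 62.03620529174805)
caps 220 [479.90098949 251.38595647  80.11402108] 90.56340418725688
axis [0.46447344 0.88558705] 62.32385071368614
(array([ 0,  0,  0,  0,  0,  0,  0, 11, 23, 11,  0,  0,  0,  8, 20, 16,  0,
        1,  6, 21, 17,  0,  0,  0,  0, 13, 24,  9,  0,  0,  7, 20, 13,  0,
        0,  0,  0,  0,  0]), array([-100,  -95,  -90,  -85,  -80,  -75,  -70,  -65,  -60,  -55,  -50,
        -45,  -40,  -35,  -30,  -25,  -20,  -15,  -10,   -5,    0,    5,
         10,   15,   20,   25,   30,   35,   40,   45,   50,   55,   60,
         65,   70,   75,   80,   85,   90,   95]))
side0 bench z -1.4342298599763126
913 43.64984513746782
((458.12786865234375, 211.1440887451172), (264.3843688964844, 56.797088623046875), 61.630008697509766)
caps 469 [483.7346867  258.85457146  73.88278856] 86.87767537396905
axis [0.47151406 0.88185855] 61.867377832592304
(array([ 0,  0,  0,  0,  0,  2,  2, 72, 10,  0,  0,  1,  2, 61, 19,  0,  0,
        1, 45, 54,  0,  0,  0,  1,  5, 77, 11,  0,  0,  3, 50, 53,  0,  0,
        0,  0,  0,  0,  0]), array([-100,  -95,  -90,  -85,  -80,  -75,  -70,  -65,  -60,  -55,  -50,
        -45,  -40,  -35,  -30,  -25,  -20,  -15,  -10,   -5,    0,    5,
         10,   15,   20,   25,   30,   35,   40,   45,   50,   55,   60,
         65,   70,   75,   80,   85,   90,   95]))
amber [403.24865455 101.55827596  62.67176762]
v [613.49709771 506.36442006  45.23030582]
v [573.29097469 511.23130735  44.84198654]
pip [673.519042   282.96448994  17.68053577]
```

View pics/crop.png

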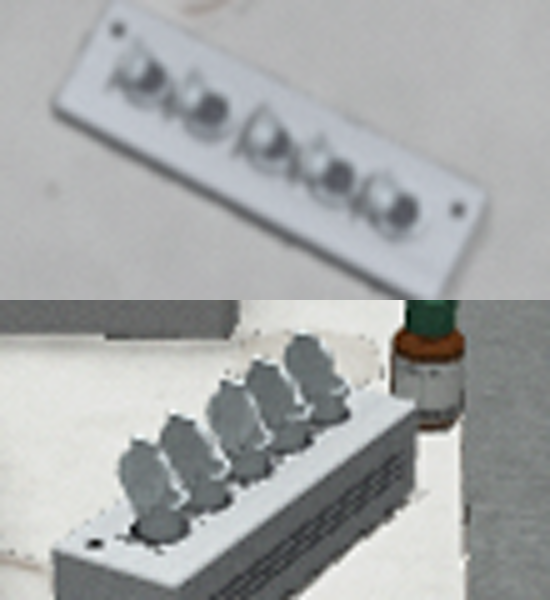

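The backs face the upper-left end (high world y), so tube 1 is there. The block is centred at about (476,244) with its axis at about 62°. I'm routing the closed gripper around the analyser's corner.

>>> step_arm(
  plan="0 0 8 6 50 0 255;0 0 16 12 100 0 255;0 0 24 18 150 0 255;0 0 32 24 200 0 255;0 0 37.7 29 250 0 255;0 0 37.7 35 300 0 255;0 0 37.7 41 350 0 255;0 0 37.7 47 400 0 255",
  force=40,
)

```text
clock: 0.9
eef_pos: [304.3, -170.1, 245.2]
tcp_rot: [3.141, -0.0, 1.083]
contact_force: [1.7, 0.5, 0.0]
opening: 0.002
grasp_force: 0.0
```

>>> step_arm(
  plan="0 0 0 6 50 0 255;0 0 0 12 100 0 255;0 0 0 18 150 0 255;0 0 0 24 200 0 255;0 0 0 30 250 0 255;0 0 0 36 300 0 255;0 0 0 45 350 0 255;0 0 0 45 370 0 255",
)

```text
clock: 1.7
eef_pos: [350.2, 201.8, 245.4]
tcp_rot: [3.141, -0.001, 1.086]
contact_force: [0.8, -0.8, 0.8]
opening: -0.001
grasp_force: 0.0
```

>>> step_arm(
  plan="0 0 0 40 29 0 255;0 0 0 80 58 0 255;0 0 0 120 88 0 255;0 0 0 155 113 0 255;0 0 0 169 123 -20 255;0 0 0 169 123 -65 255;0 0 0 169 123 -110 255;0 0 0 169 123 -130 255",
)

```text
clock: 2.5
eef_pos: [516.5, 319.7, 110.8]
tcp_rot: [-3.138, 0.005, 1.084]
contact_force: [-0.6, -0.6, -0.0]
opening: 0.001
grasp_force: 0.0
```

Run:
```python
from h import *
save("top","top1"); save("side","side1"); print(r.sense()["eef_pos"],r.sense()["contact_force"])
im=[cv2.resize(np.load(f"pics/{f}.npz")["p"][v:v+75,u:u+140,::-1],None,fx=4,fy=4,interpolation=2) for f,u,v in (("top1",235,200),("side1",240,150))]
im[1]=cv2.resize(np.load("pics/side1.npz")["p"][140:260,235:375,::-1],None,fx=4,fy=4)[::1]
cv2.imwrite("pics/crop1.png",np.hstack([np.vstack([im[0],np.zeros((180,560,3),np.uint8)]),im[1]])[:, :].astype(np.uint8) if 0 else im[1])
```

```text
[516.519667   319.65552378 111.52628991] [ 0.61626605 -0.88182539  0.64961923]
```

View pics/crop1.png

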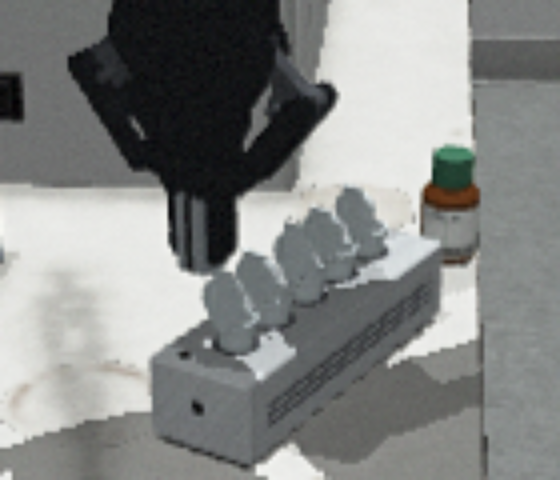

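The tips hang at crop (203,268), behind and above cap 1's back. I'll measure where they are in the block's coordinates.

Run:
```python
from h import *
a=np.array([.468,.884]); n=np.array([a[1],-a[0]]); c=np.array([476.4,243.5])
P=cloud("side1")[180:210,275:297].reshape(-1,3); col=np.load("pics/side1.npz")["p"][180:210,275:297].reshape(-1,3).mean(1)
m=(P[:,2]>70)&(P[:,1]>300); Q=P[m]; d=Q[:,:2]-c
low=Q[:,2]<Q[:,2].min()+12
print("fingers z min",Q[:,2].min(),"along",np.percentile(d[low]@a,[2,50,98]),"across(block x)",np.percentile(d[low]@n,[2,50,98]))
for f in("side0",):
  P=cloud(f)[180:262,262:355].reshape(-1,3);m=(P[:,2]>66)&(P[:,2]<90);d=P[m][:,:2]-c
  s=d@a
  for k in range(5):
    h=72.5-30*k; q=np.abs(s-h)<14; print(k+1,"along",s[q].mean().round(1),"across",np.percentile(d[q]@n,[3,50,97]).round(1),P[m][q][:,2].max().round(1))
t=r.sense()["eef_pos"][:2]-c; print("tcp along/across",t@a,t@n)
```

```text
fingers z min 81.90685411135075 along [70.58043963 71.57945359 88.0828662 ] across(block x) [-5.46066999  0.68096663  5.31696788]
1 along 71.6 across [-9.6 -1.1  9.2] 86.9
2 along 44.9 across [-9.2 -1.1  9.2] 86.4
3 along 11.9 across [-9.9 -0.8 10.3] 85.7
4 along -14.4 across [-10.   -1.6   9.4] 85.7
5 along -45.0 across [-10.   -1.1   9.8] 85.3
tcp along/across 86.09748717775864 -0.17499950402847722
```

>>> step_arm(
  plan="0 0 0 1 2 0 255;0 0 0 1 2 0 255;0 0 0 1 2 0 255",
)

```text
clock: 2.9
eef_pos: [520.8, 323.7, 117.1]
tcp_rot: [3.14, -0.003, 1.084]
contact_force: [0.0, -1.3, 0.4]
opening: -0.001
grasp_force: 0.0
```

>>> step_arm(
  plan="0 0 0 1 1 -15 255;0 0 0 1 1 -30 255;0 0 0 1 1 -42 255;0 0 0 1 1 -48 255;0 0 0 1 1 -48 255;0 0 0 1 1 -48 255",
)

```text
clock: 3.5
eef_pos: [520.8, 324.0, 67.1]
tcp_rot: [-3.141, 0.0, 1.084]
contact_force: [0.0, -0.6, -0.4]
opening: -0.0
grasp_force: 0.0
```

>>> step_arm(
  plan="0 0 0 0 0 -1 255;0 0 0 0 0 -2 255;0 0 0 0 0 -3 255;0 0 0 0 0 -4 255;0 0 0 0 0 -4 255",
)

```text
clock: 4.0
eef_pos: [520.8, 324.0, 63.2]
tcp_rot: [-3.142, 0.0, 1.084]
contact_force: [0.0, 0.1, 0.1]
opening: 0.001
grasp_force: 0.0
```

>>> step_arm(
  plan="0 0 0 0 0 -1 255;0 0 0 0 0 -2 255;0 0 0 0 0 -2.5 255;0 0 0 0 0 -3 255;0 0 0 0 0 -3 255",
)

```text
clock: 4.5
eef_pos: [520.8, 324.1, 60.2]
tcp_rot: [-3.142, 0.0, 1.084]
contact_force: [0.0, 0.1, 0.1]
opening: 0.002
grasp_force: 0.0
```

>>> step_arm(
  plan="0 0 0 0 0 -0.5 255;0 0 0 0 0 -1 255;0 0 0 0 0 -1 255",
)

```text
clock: 4.8
eef_pos: [520.8, 324.0, 59.2]
tcp_rot: [-3.142, 0.0, 1.084]
contact_force: [0.8, 0.3, 0.5]
opening: 0.001
grasp_force: 0.0
```

>>> step_arm(
  plan="0 0 0 0 0 -0.5 255;0 0 0 0 0 -1 255;0 0 0 0 0 -1 255",
)

```text
clock: 5.1
eef_pos: [520.9, 324.1, 59.1]
tcp_rot: [3.142, -0.0, 1.084]
contact_force: [-2.5, -0.8, 7.4]
opening: 0.002
grasp_force: 4.2
```

Contact with the block top (45 mm) comes at TCP z 59.1, so the tip is TCP z − 14.1. I'll rise to a tip height of about 66 mm and sweep along −axis.

>>> step_arm(
  plan="0 0 0 -1 0 10 255;0 0 0 -2 1 22 255;0 0 0 -2 1 22 255;0 0 0 -4 -4 22 255;0 0 0 -6.5 -8 22 255;0 0 0 -9 -12.5 22 255;0 0 0 -11.5 -17 22 255;0 0 0 -13.5 -21.5 22 255",
)

```text
clock: 5.9
eef_pos: [507.0, 302.0, 80.1]
tcp_rot: [-3.141, 0.0, 1.084]
contact_force: [0.2, 1.3, 0.5]
opening: -0.0
grasp_force: 0.3
```

>>> step_arm(
  plan="0 0 0 -2.3 -4.4 0 255;0 0 0 -4.7 -8.8 0 255;0 0 0 -7 -13.3 0 255;0 0 0 -9.4 -17.7 0 255;0 0 0 -11.7 -22.1 0 255",
)

```text
clock: 6.4
eef_pos: [495.6, 280.2, 80.3]
tcp_rot: [3.141, -0.0, 1.084]
contact_force: [0.8, 0.9, 0.9]
opening: -0.0
grasp_force: 0.6
```

Run:
```python
from h import *
save("side","side2"); print(r.sense()["eef_pos"],r.sense()["contact_force"])
cv2.imwrite("pics/crop2.png",cv2.resize(np.load("pics/side2.npz")["p"][140:260,235:375,::-1],None,fx=4,fy=4))
```

```text
[494.97648629 279.48533865  80.23656387] [-0.34627778 -0.97378663  0.97830816]
```

View pics/crop2.png

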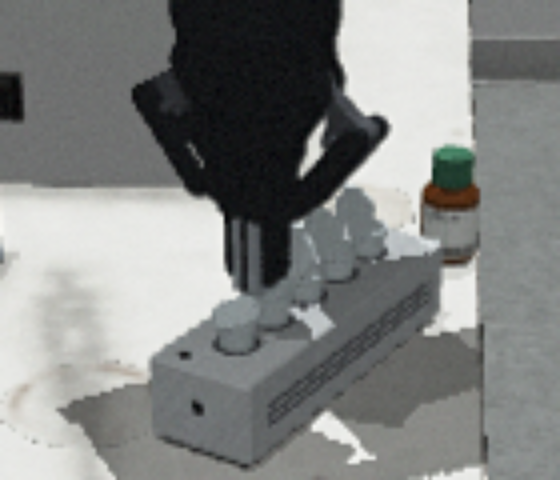

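Cap 1 is folded flat at crop (237,315), and cap 2 is folding under the fingertips at (262,285). The sweep continues.

>>> step_arm(
  plan="0 0 0 -2.3 -4.4 0 255;0 0 0 -4.7 -8.8 0 255;0 0 0 -7 -13.3 0 255;0 0 0 -9.4 -17.7 0 255;0 0 0 -11.7 -22.1 0 255;0 0 0 -14 -26.5 0 255;0 0 0 -16.4 -31 0 255;0 0 0 -18.7 -35.4 0 255",
)

```text
clock: 7.25
eef_pos: [476.6, 244.6, 80.3]
tcp_rot: [-3.141, 0.0, 1.084]
contact_force: [0.2, 1.1, 1.3]
opening: -0.001
grasp_force: 0.2
```

>>> step_arm(
  plan="0 0 0 -2.3 -4.4 0 255;0 0 0 -4.7 -8.8 0 255;0 0 0 -7 -13.3 0 255;0 0 0 -9.4 -17.7 0 255;0 0 0 -11.7 -22.1 0 255;0 0 0 -14 -26.5 0 255;0 0 0 -16.4 -31 0 255;0 0 0 -18.7 -35.4 0 255",
)

```text
clock: 8.05
eef_pos: [458.0, 209.4, 80.3]
tcp_rot: [-3.142, -0.0, 1.084]
contact_force: [1.7, 1.7, -1.4]
opening: -0.0
grasp_force: 1.0
```

>>> step_arm(
  plan="0 0 0 -2.3 -4.4 0 255;0 0 0 -4.7 -8.8 0 255;0 0 0 -7 -13.3 0 255;0 0 0 -9.4 -17.7 0 255;0 0 0 -11.7 -22.1 0 255;0 0 0 -12.6 -23.9 0 255;0 0 0 -12.6 -23.9 0 255",
)

```text
clock: 8.75
eef_pos: [445.3, 185.4, 80.2]
tcp_rot: [-3.141, 0.0, 1.083]
contact_force: [-0.2, -0.6, 0.1]
opening: 0.003
grasp_force: 0.0
```

All five have been swept. Next I press cap 5's lip down gently and watch the force.

>>> step_arm(
  plan="0 0 0 0 0 -1 255;0 0 0 0 0 -2 255;0 0 0 0 0 -3 255;0 0 0 0 0 -3 255",
)

```text
clock: 9.15
eef_pos: [445.6, 185.8, 77.1]
tcp_rot: [-3.142, 0.0, 1.084]
contact_force: [-0.7, 0.6, -0.6]
opening: 0.001
grasp_force: 0.0
```

>>> step_arm(
  plan="0 0 0 0 0 -0.5 255;0 0 0 0 0 -1 255;0 0 0 0 0 -1 255",
)

```text
clock: 9.45
eef_pos: [445.7, 185.8, 76.7]
tcp_rot: [3.141, -0.0, 1.084]
contact_force: [-1.7, -1.4, 5.7]
opening: 0.002
grasp_force: 3.5
```

>>> step_arm(
  plan="0 0 0 0 0 12 255;0 0 0 7 13.2 12 255;0 0 0 14 26.5 12 255;0 0 0 14 26.5 7 255;0 0 0 14 26.5 3 255;0 0 0 14 26.5 1 255;0 0 0 14 26.5 0 255;0 0 0 14 26.5 0 255",
)

```text
clock: 10.25
eef_pos: [459.2, 212.1, 76.5]
tcp_rot: [-3.141, 0.0, 1.083]
contact_force: [-3.6, 0.1, 10.0]
opening: 0.0
grasp_force: 5.3
```

>>> step_arm(
  plan="0 0 0 0 0 12 255;0 0 0 7 13.2 12 255;0 0 0 14 26.5 12 255;0 0 0 14 26.5 7 255;0 0 0 14 26.5 3 255;0 0 0 14 26.5 1 255;0 0 0 14 26.5 0 255;0 0 0 14 26.5 0 255",
)

```text
clock: 11.05
eef_pos: [473.2, 238.6, 76.5]
tcp_rot: [-3.141, 0.001, 1.084]
contact_force: [-3.2, -0.6, 9.8]
opening: 0.001
grasp_force: 5.2
```

>>> step_arm(
  plan="0 0 0 0 0 12 255;0 0 0 7 13.2 12 255;0 0 0 14 26.5 12 255;0 0 0 14 26.5 7 255;0 0 0 14 26.5 3 255;0 0 0 14 26.5 1 255;0 0 0 14 26.5 0 255;0 0 0 14 26.5 0 255",
)

```text
clock: 11.85
eef_pos: [487.2, 265.1, 76.6]
tcp_rot: [-3.141, 0.0, 1.083]
contact_force: [-3.2, 0.8, 9.9]
opening: -0.0
grasp_force: 4.9
```

>>> step_arm(
  plan="0 0 0 0 0 12 255;0 0 0 7 13.2 12 255;0 0 0 14 26.5 12 255;0 0 0 14 26.5 7 255;0 0 0 14 26.5 3 255;0 0 0 14 26.5 1 255;0 0 0 14 26.5 0 255;0 0 0 14 26.5 0 255",
)

```text
clock: 12.65
eef_pos: [501.2, 291.6, 76.6]
tcp_rot: [-3.141, 0.0, 1.083]
contact_force: [-3.5, -0.1, 9.1]
opening: 0.001
grasp_force: 4.6
```

>>> step_arm(
  plan="0 0 0 0 0 20 255;0 0 0 0 0 60 255;0 0 0 0 0 110 255;0 0 0 -40 0 110 255;0 0 0 -80 0 110 255;0 0 0 -120 0 110 255;0 0 0 -120 0 110 255",
)

```text
clock: 13.35
eef_pos: [376.6, 290.0, 185.3]
tcp_rot: [-3.139, 0.004, 1.085]
contact_force: [-0.5, -0.6, 0.6]
opening: -0.001
grasp_force: 0.0
```

Run:
```python
from h import *
save("side","side3"); save("top","top3"); print(r.sense()["eef_pos"],r.sense()["contact_force"])
a=np.array([.468,.884]); c=np.array([476.4,243.5])
P=cloud("side3")[180:262,262:355].reshape(-1,3);m=(P[:,2]>50)&(P[:,2]<120);s=(P[m][:,:2]-c)@a;z=P[m][:,2]
for k in range(5):
    q=np.abs(s-(60-30*k))<15; print(k+1,q.sum(),np.percentile(z[q],[50,95,100]).round(1))
cv2.imwrite("pics/crop3.png",cv2.resize(np.load("pics/side3.npz")["p"][140:260,235:375,::-1],None,fx=4,fy=4))
```

```text
[380.94996224 291.53773308 186.21119442] [-0.57125002  1.06669143 -0.31144591]
1 106 [59.4 61.5 62.6]
2 87 [59.5 61.5 61.8]
3 82 [59.5 61.7 62.2]
4 80 [59.4 61.1 63.6]
5 73 [59.5 61.5 62.3]
```

View pics/crop3.png

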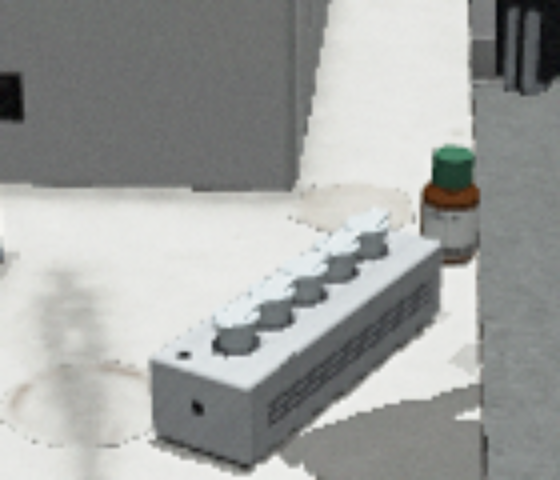

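The caps read as flat, but cap 5's lip at crop (380,213) looks raised, so I'll check its heights.

Run:
```python
from h import *
a=np.array([.468,.884]); c=np.array([476.4,243.5])
for f in ("side3","top3"):
  P=cloud(f).reshape(-1,3);d=P[:,:2]-c;s=d@a;x=d@np.array([.884,-.468])
  for k in range(5):
    print(f,k+1,[np.round(np.max(P[(np.abs(x)<12)&(np.abs(s-(60-30*k-o))<2.5)&(P[:,2]>50),2],initial=0),1) for o in(-8,-3,2,7,12,17)])
im=[cv2.resize(np.load(f"pics/{f}.npz")["p"][v:v+35,u:u+70,::-1],None,fx=8,fy=8,interpolation=2) for f,u,v in (("top3",285,235),("side3",290,183))]
cv2.imwrite("pics/crop4.png",np.vstack(im))
```

```text
side3 1 [np.float64(60.5), np.float64(61.5), np.float64(61.6), np.float64(62.6), np.float64(62.1), np.float64(61.3)]
side3 2 [np.float64(60.6), np.float64(61.4), np.float64(61.1), np.float64(61.6), np.float64(61.8), np.float64(60.5)]
side3 3 [np.float64(60.4), np.float64(60.8), np.float64(61.9), np.float64(62.2), np.float64(62.2), np.float64(61.1)]
side3 4 [np.float64(60.4), np.float64(60.9), np.float64(60.5), np.float64(63.6), np.float64(62.1), np.float64(61.1)]
side3 5 [np.float64(60.2), np.float64(61.4), np.float64(61.3), np.float64(61.7), np.float64(62.3), np.float64(0.0)]
top3 1 [np.float64(65.8), np.float64(63.8), np.float64(65.9), np.float64(66.7), np.float64(0.0), np.float64(0.0)]
top3 2 [np.float64(0.0), np.float64(0.0), np.float64(0.0), np.float64(0.0), np.float64(0.0), np.float64(0.0)]
top3 3 [np.float64(0.0), np.float64(0.0), np.float64(0.0), np.float64(0.0), np.float64(0.0), np.float64(0.0)]
top3 4 [np.float64(0.0), np.float64(0.0), np.float64(0.0), np.float64(0.0), np.float64(0.0), np.float64(0.0)]
top3 5 [np.float64(0.0), np.float64(0.0), np.float64(0.0), np.float64(0.0), np.float64(0.0), np.float64(0.0)]
```

View pics/crop4.png

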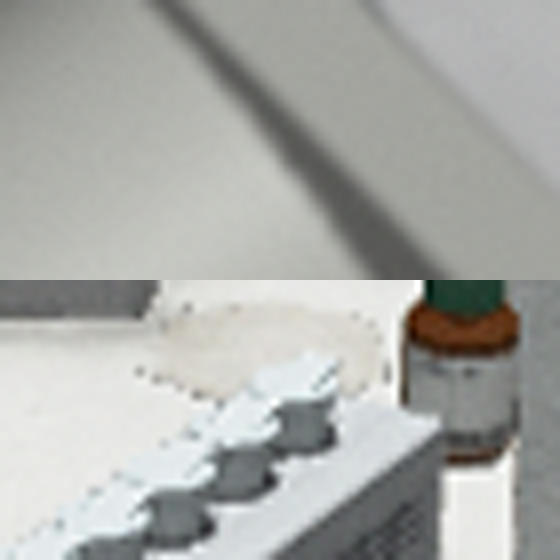

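The top view is blocked by the arm, but the side view shows all five caps flat at the same height. Cap 5's lip (~62 mm) is only its silhouette against the bench, so I'm handing in.

```bash
python3 -c "
from rig import r
print(r.sign_off())"
```

```text
the job is handed in; nothing more can be done
None
```

I swept all five caps over in order and pressed them shut. The last side view shows them level at about 62 mm with the block in place, and the job is handed in at about 13.5 s, though no verdict came back.

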